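# Line up the ceramic filter tubes by height along the filter plate

## Task

Stand the four ceramic filter tubes on the four round white seats of the grey filter plate in order of height: the shortest on the seat beside the upright inlet pipe, each next taller one on the next seat along, and the tallest on the seat farthest from the inlet. Centre each tube on its seat, never let one topple, and leave all four standing upright there, released.

Things in the scene. Friction and masses are not known exactly. Their poses are not given: they have to be found in the camera images.
- tube_1: the shortest of four loose upright buff ceramic tubes: 40 mm tall, 40 mm outer diameter, 22 mm bore open at both ends, 50 g give or take a third. All four have the same diameter and colour and differ in height alone (40, 56, 72, 88 mm). Starts standing on the counter. Origin: centre of its underside; z along its axis, up
- tube_2: the second shortest of four loose upright buff ceramic tubes: 56 mm tall, 40 mm outer diameter, 22 mm bore open at both ends, 70 g give or take a third. All four have the same diameter and colour and differ in height alone (40, 56, 72, 88 mm). Starts standing on the counter. Origin: centre of its underside; z along its axis, up
- tube_3: the second tallest of four loose upright buff ceramic tubes: 72 mm tall, 40 mm outer diameter, 22 mm bore open at both ends, 90 g give or take a third. All four have the same diameter and colour and differ in height alone (40, 56, 72, 88 mm). Starts standing on the counter. Origin: centre of its underside; z along its axis, up
- tube_4: the tallest of four loose upright buff ceramic tubes: 88 mm tall, 40 mm outer diameter, 22 mm bore open at both ends, 110 g give or take a third. All four have the same diameter and colour and differ in height alone (40, 56, 72, 88 mm). Starts standing on the counter. Origin: centre of its underside; z along its axis, up
- seat_a: the leftmost seat (seen from the robot) in the straight row a, b, c, d (70 mm apart) of fixed white round pads along the middle of the fixed grey filter plate. Flat pad 52 mm in diameter, 2 mm thick, its top 10 mm above the counter. Origin: centre of its underside, 8 mm above the counter; y along the row from seat_d to seat_a, x across the plate, away from the robot, z up
- seat_b: the seat next to seat_a in the straight row a, b, c, d (70 mm apart) of fixed white round pads along the middle of the fixed grey filter plate. Flat pad 52 mm in diameter, 2 mm thick, its top 10 mm above the counter. Origin: centre of its underside, 8 mm above the counter; y along the row from seat_d to seat_a, x across the plate, away from the robot, z up
- seat_c: the seat next to seat_d in the straight row a, b, c, d (70 mm apart) of fixed white round pads along the middle of the fixed grey filter plate. Flat pad 52 mm in diameter, 2 mm thick, its top 10 mm above the counter. Origin: centre of its underside, 8 mm above the counter; y along the row from seat_d to seat_a, x across the plate, away from the robot, z up
- seat_d: the rightmost seat (seen from the robot) in the straight row a, b, c, d (70 mm apart) of fixed white round pads along the middle of the fixed grey filter plate. Flat pad 52 mm in diameter, 2 mm thick, its top 10 mm above the counter. Origin: centre of its underside, 8 mm above the counter; y along the row from seat_d to seat_a, x across the plate, away from the robot, z up
- inlet: fixed upright black pipe stub, 45 mm tall, 48 mm flange, pale grey disc in its top, at either end of the row of seats, in line with it, 60 mm from the nearest seat's centre (a flat black slotted outlet grate lies at the other end). Both stand on the filter plate: 8 mm thick, 390 x 100 mm, flat, no rims. Origin: centre of its underside, 8 mm above the counter
Not all that is in view belongs to the job. What is shaped like the tube_4 but black or turquoise is not meant.

How it is judged:
By the outcome, as a careful person would: the job done as asked, in the order asked, and still so for the second after the job is handed in, with the robot touching nothing.
It also fails if it takes over 102 s, if anything falls off the work surface, if the arm or the gripper's body presses on something with over 40 N, if the wrist force passes 120 N, or if a joint passes its speed limit or range.

## Robot

A 6-joint arm with a two-finger parallel gripper is mounted at the origin on the work surface. World frame = base frame: x ahead of the robot, y to its left, z up, the work surface at z = 0. Lengths are in m, angles in rad, forces in N, time in s.
With the tool pointing down it reaches from about 0.3 to 0.825 m from the base axis. Payload 5.4 kg.
Tool frame: the origin (TCP) lies at the very end of the fingers, on their centre line; the grasp point (between the pads) lies 19 mm behind it; z points along the fingers, x is the direction in which the jaws open and shut, and the axes are right-handed (so a half turn about z gives the same grasp; the last joint's range is limited). The gripper opens to 92 mm and grips with 3 to 60 N. Pads are 20 mm wide; open, the fingers measure 128 mm over their backs; the gripper's body (75 mm by 189 mm) begins 69 mm behind the grasp point.
Start: joints at [1.003, 0.158, 1.597, -0, 1.386, -0.21], TCP at [0.201, 0.539, 0.215] pointing down, gripper open.
Joint ranges: [-2.91, 2.91], [-0.94, 2.29], [0.18, 2.7], [-1.29, 4.43], [0.17, 2.64], [-3, 3]. Speed limits (rad/s): [2.57, 2.57, 3.14, 3.14, 3.14, 3.14].

## Interface

Orientations are given as a rotation vector (axis times angle).
In Python, from workcell import bot gives the robot as it stands. Calls block until the motion is done:
- bot.goto(position, orientation): joint-space move of the TCP to a pose.
- bot.line_to(position, rot=None, max_speed=0.15): straight line of the TCP; rot=None keeps the orientation; max_speed is the mean speed in m/s.
- bot.set_joints(angles): joint-space move.
- bot.set_gripper(opening, newtons=None): opening from 0.0 (shut) to 1.0 (fully open); newtons is the grip in N (None keeps the last); returns when the fingers have stopped.
- bot.hold(seconds).
- bot.inverse_kinematics(position, orientation): joint angles nearest the present ones, or None.
- bot.read_camera(name): name is "scene" or "top" or "wrist"; returns a dict with "pixels" (384x512x3 uint8, blue, green, red), "fx", "fy", "cx", "cy" (pixels), "k1" (the pictures are not rectified: a ray, as slopes to the right and down, at radius r is drawn at 1 + k1 r^2 times it, then the intrinsics apply), "R" (3x3) and "t" (3): a world point X has camera coordinates R X + t. Camera axes: x right, y down, z forward; pixel columns grow to the right and rows downward; lengths in m; the calibration is good to about 2 mm. A picture is of the moment at which its call begins. There is no depth.
A pose or a line that the arm cannot do raises bot.MotionError and nothing moves.
- bot.job_done(): hands the job in, once; it reports no verdict.
Readings, each from a call of its own:
- bot.current_clock(): time.
- bot.current_joints(): joint angles.
- bot.current_joint_vel(): joint speeds.
- bot.current_effort(): joint torques, N m.
- bot.current_ee_pos(): TCP position.
- bot.current_tool_rot(): TCP orientation.
- bot.current_contact_force(): force on the tool from outside, world axes, zero at the start.
- bot.current_ft_torque(): the same for the moment, N m.
- bot.current_opening(): opening from 0.0 (shut) to 1.0 (fully open).
Only numpy, scipy, OpenCV 4.12 (cv2) and the standard library are available. Lean on these libraries where they do the work, as an engineer would, in place of code of your own. Each camera call takes 0.05 s, during which the arm holds its last target.

## Working session

There is one attempt and no reset: what is moved stays moved. The work goes in short steps, each a Python script; the robot and the scene stay as the last script left them, time stands still between calls to the robot, and variables do not carry over. Pictures are saved under pics/ and viewed, and the job is handed in when it is done.

```bash
ls; mkdir -p pics; python3 - <<'E'
from workcell import bot
import cv2,numpy as np,pickle
D={}
for n in ["scene","top","wrist"]:
    c=bot.read_camera(n); D[n]=c
    cv2.imwrite(f"pics/{n}0.png",c["pixels"]); print(n,c["fx"],c["k1"],(-c["R"].T@c["t"]).round(3),c["R"].round(2).tolist())
pickle.dump(D,open("d0.pkl","wb"))
print(bot.current_clock(),bot.current_tool_rot())
E
```

```text
pics
scene 399.2634804844767 -0.10125887351695557 [ 0.917 -0.46   0.696] [[0.75, 0.66, -0.02], [0.48, -0.56, -0.68], [-0.46, 0.5, -0.73]]
top 487.22908756221983 -0.16021973240494294 [0.37  0.013 1.048] [[0.0, -1.0, 0.01], [-0.99, -0.0, -0.15], [0.15, -0.01, -0.99]]
wrist 269.18803581385947 -0.028922755869012384 [0.124 0.566 0.384] [[0.35, 0.94, -0.0], [0.9, -0.34, 0.29], [0.27, -0.1, -0.96]]
0.15 [ 2.58081056e+00  1.79038955e+00 -2.12768523e-03]
```

View pics/scene0.png

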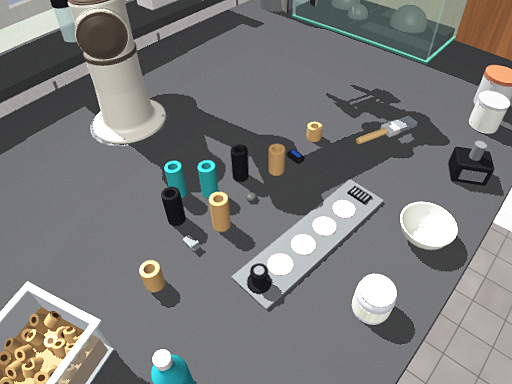

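View pics/top0.png

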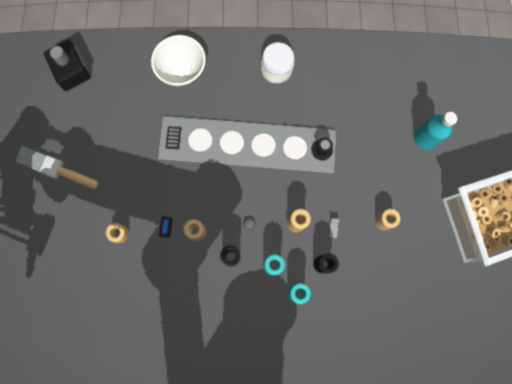

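View pics/wrist0.png

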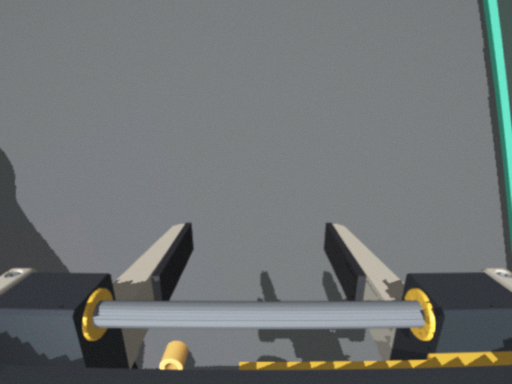

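```bash
cat > h.py <<'E'
import numpy as np,cv2
def ray(c,uv):
    K=np.array([[c["fx"],0,c["cx"]],[0,c["fy"],c["cy"]],[0,0,1.]])
    # x_d = x(1+k1 r^2)
    p=cv2.undistortPoints(np.array([[uv]],float),K,np.array([c["k1"],0,0,0,0.]))[0,0]
    o=-c["R"].T@c["t"]; return o,c["R"].T@np.array([p[0],p[1],1])
def plane(c,uv,z):
    o,d=ray(c,uv); return (o+d*(z-o[2])/d[2])
def proj(c,X):
    K=np.array([[c["fx"],0,c["cx"]],[0,c["fy"],c["cy"]],[0,0,1.]])
    return cv2.projectPoints(np.atleast_2d(np.array(X,float)),cv2.Rodrigues(c["R"])[0],np.array(c["t"],float),K,np.array([c["k1"],0,0,0,0.]))[0][:,0]
E
python3 - <<'E'
import pickle,cv2,numpy as np
from h import *
D=pickle.load(open("d0.pkl","rb"))
for n in ["top","scene"]:
    c=D[n];im=c["pixels"];hsv=cv2.cvtColor(im,cv2.COLOR_BGR2HSV)
    m=cv2.inRange(hsv,(8,80,50),(25,255,255))
    k,l,s,ce=cv2.connectedComponentsWithStats(m)
    for i in range(1,k):
        if s[i,4]>80: print(n,"buff",s[i],ce[i].round(1))
    w=cv2.inRange(hsv,(0,0,200),(180,40,255))
    k,l,s,ce=cv2.connectedComponentsWithStats(w)
    for i in range(1,k):
        if s[i,4]>150: print(n,"white",s[i],ce[i].round(2),plane(c,ce[i],.01).round(4))
t=D["top"]["pixels"];s=D["scene"]["pixels"]
cv2.imwrite("pics/tc.png",cv2.resize(t[190:270,90:420],None,fx=2.4,fy=2.4,interpolation=cv2.INTER_CUBIC))
cv2.imwrite("pics/sc.png",cv2.resize(s[110:310,120:370],None,fx=3,fy=3,interpolation=cv2.INTER_CUBIC))
cv2.imwrite("pics/tp.png",cv2.resize(t[105:185,150:350],None,fx=4,fy=4,interpolation=cv2.INTER_CUBIC))
E
```

```text
top buff [ 57 167  41  22 356] [ 77.4 177.3]
top buff [ 468  179   44   74 2245] [494.1 214.2]
top buff [288 209  23  24 395] [298.7 220. ]
top buff [376 208  24  22 394] [387.6 219.1]
top buff [184 219  22  22 328] [194.3 229.8]
top buff [106 223  22  20 331] [116.4 232.7]
top white [ 151   35   54   51 1831] [177.74  57.56] [0.8613 0.1656 0.01  ]
top white [264  43  30  39 948] [278.02  61.65] [ 0.8521 -0.0647  0.01  ]
top white [188 129  24  23 429] [199.79 139.65] [0.6651 0.1097 0.01  ]
top white [220 131  24  23 438] [231.42 142.14] [0.6597 0.0399 0.01  ]
top white [251 134  25  23 439] [263.15 144.77] [ 0.6542 -0.0299  0.01  ]
top white [283 136  24  23 434] [294.67 147.2 ] [ 0.6492 -0.0994  0.01  ]
top white [459 171  53  95 954] [483.21 214.74] [ 0.4999 -0.5263  0.01  ]
scene buff [ 454    0   58   61 2635] [487.4  26.3]
scene buff [484  65  28  22 469] [498.9  74.6]
scene buff [306 123  16  19 227] [313.9 132.4]
scene buff [356 128  31  16 220] [370.6 135.8]
scene buff [268 143  17  33 506] [276.  159.1]
scene buff [208 191  23  41 518] [220.4 215.4]
scene buff [212 194  12 
[... 462 characters left out ...]
 0.01  ]
scene white [493 188  19  44 431] [505.03 213.51] [0.9629 0.3413 0.01  ]
scene white [ 232  195  138  113 2259] [284.27 254.74] [ 0.6426 -0.0782  0.01  ]
scene white [332 199  24  19 345] [343.39 208.29] [0.6653 0.1083 0.01  ]
scene white [ 400  201   58   46 1973] [428.59 223.73] [0.8355 0.1942 0.01  ]
scene white [312 216  25  20 392] [323.91 225.34] [0.66   0.0387 0.01  ]
scene white [ 352  273   45   52 1611] [373.38 297.38] [ 0.8336 -0.044   0.01  ]
scene white [   0  281  101  103 1521] [ 56.79 321.9 ] [ 0.4184 -0.4788  0.01  ]
scene white [ 86 344  27  40 152] [ 99.82 363.8 ] [ 0.5463 -0.4675  0.01  ]
scene white [152 349  19  19 274] [161.1  357.71] [ 0.6175 -0.3867  0.01  ]
```

View pics/tc.png

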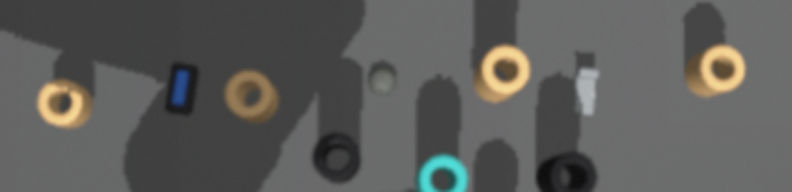

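View pics/sc.png

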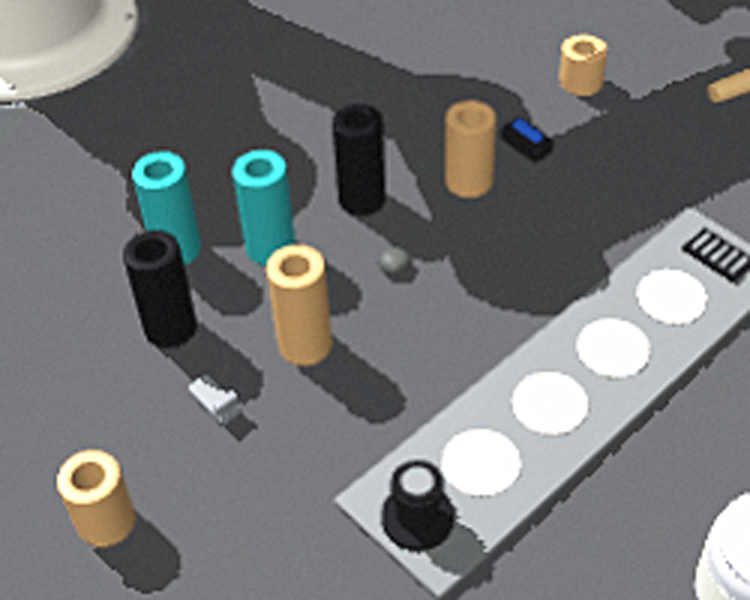

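View pics/tp.png

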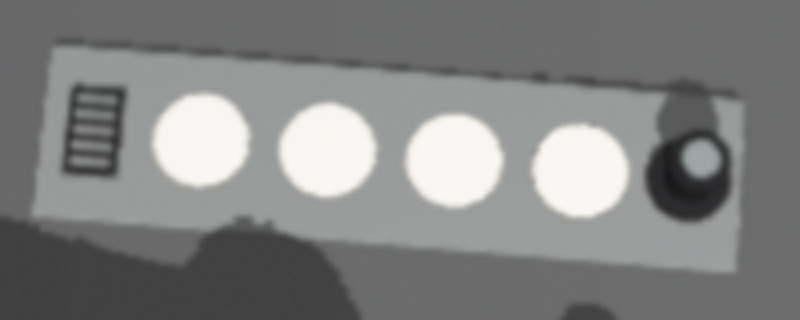

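```bash
cat > tri.py <<'E'
import pickle,cv2,numpy as np
from h import *
D=pickle.load(open("d0.pkl","rb"))
# top-face ring centres by brightness: outer ellipse of bright face
def face(c,roi,frac=.86):
    x,y,w,h=roi;im=c["pixels"][y:y+h,x:x+w];im=cv2.resize(im,None,fx=6,fy=6,interpolation=cv2.INTER_CUBIC)
    hsv=cv2.cvtColor(im,cv2.COLOR_BGR2HSV);m=cv2.inRange(hsv,(8,70,50),(30,255,255))
    v=im[:,:,2].astype(float); t=frac*np.percentile(v[m>0],93)
    m2=((m>0)&(v>t)).astype(np.uint8)*255
    cs,_=cv2.findContours(m2,cv2.RETR_EXTERNAL,cv2.CHAIN_APPROX_NONE);q=max(cs,key=cv2.contourArea)
    e=cv2.fitEllipse(cv2.convexHull(q)); ctr=(np.array(e[0])+.5)/6-.5+[x,y]
    o=im.copy();cv2.ellipse(o,e,(255,0,0),1);return ctr,np.array(e[1])/6,cv2.resize(o,(190,190))
T={"r":(100,216,34,34),"s":(178,213,34,34),"m":(282,204,34,34),"q":(371,202,34,34)}
S={"r":(300,116,30,30),"s":(260,138,34,30),"m":(203,187,34,30),"q":(136,257,32,28)}
if __name__=="__main__":
    rows=[[],[]]
    for k in T:
        a=face(D["top"],T[k]);b=face(D["scene"],S[k]);rows[0].append(a[2]);rows[1].append(b[2])
        o1,d1=ray(D["top"],a[0]);o2,d2=ray(D["scene"],b[0])
        A=np.stack([d1,-d2],1);s=np.linalg.lstsq(A,o2-o1,rcond=None)[0]
        p1=o1+d1*s[0];p2=o2+d2*s[1];print(k,a[0].round(1),a[1].round(1),b[0].round(1),b[1].round(1),((p1+p2)/2).round(4),"gap",np.linalg.norm(p1-p2).round(4))
        for h in(.04,.056,.072,.088):print("   ",h,plane(D["top"],a[0],h).round(4)[:2],plane(D["scene"],b[0],h).round(4)[:2])
    cv2.imwrite("pics/fit.png",np.vstack([np.hstack(r) for r in rows]))
E
python3 tri.py
```

```text
r [114.6 232.9] [16.9 18.1] [313.1 125.9] [ 8.5 16.4] [0.4543 0.2815 0.038 ] gap 0.003
    0.04 [0.4553 0.2821] [0.4549 0.2779]
    0.056 [0.4539 0.2778] [0.4662 0.2599]
    0.072 [0.4525 0.2735] [0.4774 0.2419]
    0.088 [0.4512 0.2693] [0.4887 0.2238]
s [193.5 228.8] [18.2 19.1] [275.4 156.2] [18.9 27.1] [0.4628 0.1135 0.0477] gap 0.0053
    0.04 [0.4654 0.1162] [0.4558 0.1181]
    0.056 [0.4638 0.1146] [0.467 0.104]
    0.072 [0.4623 0.1129] [0.4783 0.0899]
    0.088 [0.4608 0.1113] [0.4895 0.0758]
m [300.3 218.9] [18.8 19.6] [217.4 198.2] [ 9.5 12.6] [ 0.481  -0.1011  0.0866] gap 0.0016
    0.04 [ 0.4869 -0.106 ] [ 0.4472 -0.0743]
    0.056 [ 0.4851 -0.1042] [ 0.4586 -0.0837]
    0.072 [ 0.4832 -0.1023] [ 0.4701 -0.0931]
    0.088 [ 0.4813 -0.1004] [ 0.4815 -0.1026]
q [390.7 218.3] [17.5 18.4] [148.9 268.6] [17.  21.5] [ 0.4867 -0.2956  0.0535] gap 0.0011
    0.04 [ 0.4886 -0.2993] [ 0.4773 -0.2926]
    0.056 [ 0.4867 -0.2943] [ 0.488  -0.2966]
    0.072 [ 0.4848 -0.2893] [ 0.4987 -0.3007]
    0.088 [ 0.483  -0.2844] [ 0.5094 -0.3048]
```

```bash
sleep 1
```

```text
(no output)
```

View pics/fit.png

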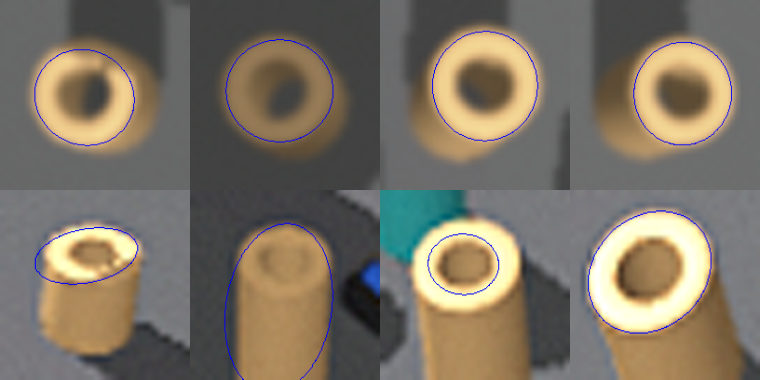

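```bash
cat > mv.py <<'E'
from workcell import bot
import numpy as np,cv2
YAW=-0.077
ROT=np.pi*np.array([np.cos(YAW/2),np.sin(YAW/2),0])
SEAT={"a":(.6651,.1092),"b":(.6598,.0396),"c":(.6545,-.0300),"d":(.6492,-.0996)}
def pick(xy,hg,zs=.2,grip=20):
    x,y=xy;z=hg-.019
    bot.goto([x,y,zs],ROT)
    bot.set_gripper(.68)
    bot.line_to([x,y,z],max_speed=.15)
    bot.set_gripper(.0,grip)
    print("opening",bot.current_opening(),bot.current_clock(),bot.current_ee_pos())
def place(s,hg,off=(0,0),lift=.2):
    p=np.array(bot.current_ee_pos())
    bot.line_to([p[0],p[1],p[2]+.12],max_speed=.2)
    x,y=SEAT[s][0]+off[0],SEAT[s][1]+off[1]; z=hg-.019+.010
    bot.goto([x,y,z+.11],ROT)
    bot.line_to([x,y,z+.015],max_speed=.15)
    bot.line_to([x,y,z+.0006],max_speed=.03)
    bot.set_gripper(.62)
    print("F",np.round(bot.current_contact_force(),2),bot.current_ee_pos())
    bot.line_to([x,y,z+.14],max_speed=.2); print(bot.current_clock())
def shot(n,name):
    import pickle
    c=bot.read_camera(n);cv2.imwrite(f"pics/{name}.png",c["pixels"]);pickle.dump(c,open(name+".pkl","wb"));return c
E
python3 - <<'E'
from mv import *
print(bot.inverse_kinematics([.4553,.2815,.006],ROT))
pick((.4553,.2815),.025)
shot("scene","p1");
E
```

```text
[0.32784243 0.32406188 1.85440461 0.         0.96312617 0.40484243]
opening 0.4330939884930367 4.0167 [0.45574417 0.28164367 0.00644083]
```

View pics/p1.png

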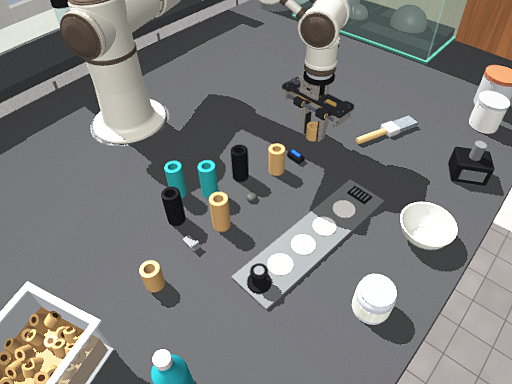

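Tube gripped (opening 39.8 mm, tube at scene pixel ~(313,131)). Placing it on seat d by the inlet.

```bash
python3 - <<'E'
from mv import *
place("d",.025)
p=bot.current_ee_pos(); 
bot.goto([.487,-.25,.22],ROT)
shot("top","t1");shot("scene","s1")
im=cv2.imread("pics/t1.png")[100:260,100:420];im2=cv2.imread("pics/s1.png")[150:310,130:380]
cv2.imwrite("pics/t1c.png",cv2.resize(im,None,fx=2.4,fy=2.4,interpolation=2));cv2.imwrite("pics/s1c.png",cv2.resize(im2,None,fx=3,fy=3,interpolation=2))
E
```

```text
F [ 0.39 -0.1  -0.3 ] [ 0.64922679 -0.09960842  0.01655002]
9.1
```

View pics/t1c.png

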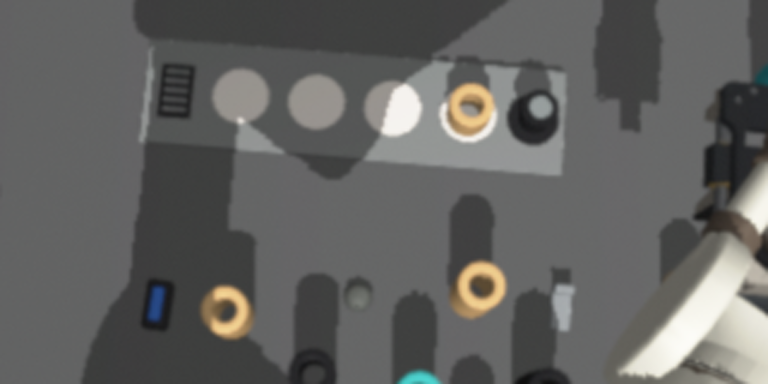

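View pics/s1c.png

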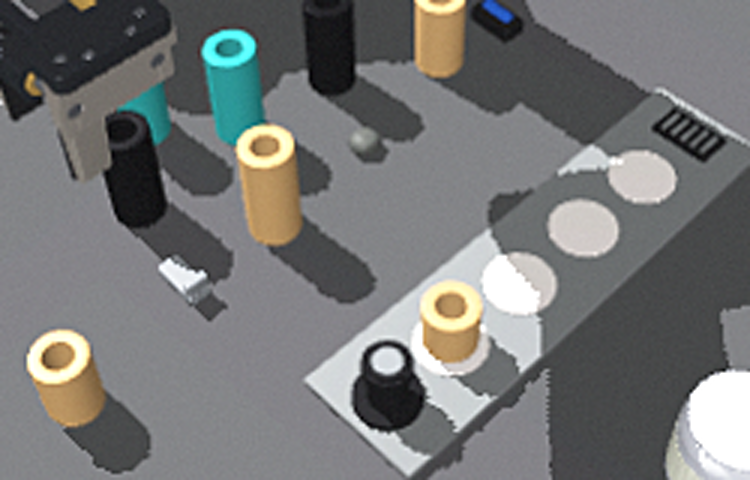

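Tube 1 stands on seat d next to the inlet (top view ~(296,145)), upright. I'll measure its offset, and re-measure tube 3, which is now lit.

```bash
python3 - <<'E'
import pickle
from tri import *
t=pickle.load(open("t1.pkl","rb"));s=pickle.load(open("s1.pkl","rb"))
a=face(t,(280,128,32,34));print(a[0],a[1],plane(t,a[0],.05))
b=face(s,(265,240,30,24));print(b[0],b[1],plane(s,b[0],.05))
c=face(t,(178,213,34,34));print(c[0],c[1],plane(t,c[0],.072))
d=face(s,(262,140,30,18),.92);print(d[0],d[1],plane(s,d[0],.072))
cv2.imwrite("pics/fit2.png",np.hstack([a[2],b[2],c[2],d[2]]))
E
```

```text
[296.2931455  143.82753118] [17.59383774 18.1416893 ] [ 0.6458857  -0.09866909  0.05      ]
[279.67266591 251.39474996] [10.92961884 12.5361824 ] [ 0.64681831 -0.10017782  0.05      ]
[193.93879954 229.16665904] [16.5795873  19.31309636] [0.46149504 0.11211273 0.072     ]
[275.68038177 148.93675677] [10.57141813 16.4425621 ] [0.46224346 0.11040879 0.072     ]
```

View pics/fit2.png

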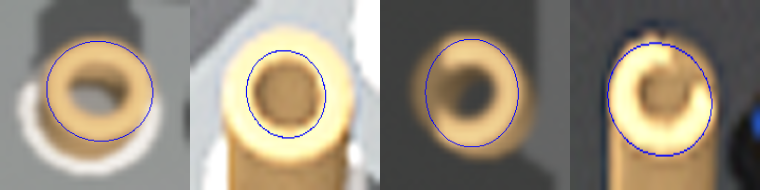

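```bash
python3 - <<'E'
import pickle
from h import *
t=pickle.load(open("t1.pkl","rb"));s=pickle.load(open("s1.pkl","rb"))
def dr(c,x0,y0,w,h,f,ctrs):
    im=cv2.resize(c["pixels"][y0:y0+h,x0:x0+w],None,fx=f,fy=f,interpolation=2)
    th=np.linspace(0,6.283,80)
    for cx,cy,z,r,col in ctrs:
        p=proj(c,np.stack([cx+r*np.cos(th),cy+r*np.sin(th),0*th+z],1))
        q=((p-[x0,y0]+.5)*f).round().astype(int);cv2.polylines(im,[q.reshape(-1,1,2)],True,col,1)
    return im
L=[(.6492,-.0996,.01,.026,(0,0,255)),(.6492,-.0996,.05,.02,(255,0,0)),(.6492,-.0996,.01,.02,(0,255,0))]
cv2.imwrite("pics/ov.png",np.hstack([dr(t,275,125,42,42,9,L),dr(s,260,235,42,42,9,L)]))
E
```

```text
(no output)
```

View pics/ov.png

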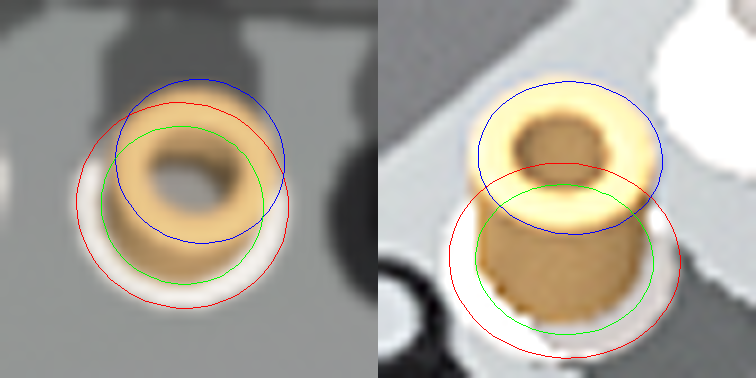

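Within about 2 mm of centre. Next are tube 2 (top 390,218; 56 mm by triangulation) onto seat c, then tube 3 (72 mm, top 194,229) onto b.

```bash
python3 - <<'E'
from mv import *
pick((.487,-.2955),.033)
place("c",.033,off=(.001,0))
pick((.462,.1118),.040)
place("b",.040,off=(.001,0))
shot("top","t2");shot("scene","s2")
im=cv2.imread("pics/t2.png")[100:260,100:420];im2=cv2.imread("pics/s2.png")[150:310,130:380]
cv2.imwrite("pics/t2c.png",cv2.resize(im,None,fx=2.4,fy=2.4,interpolation=2));cv2.imwrite("pics/s2c.png",cv2.resize(im2,None,fx=3,fy=3,interpolation=2))
E
```

```text
opening 0.43276537687542227 12.5917 [ 0.4873398  -0.29577499  0.01448071]
F [-0.02  0.02  0.71] [ 0.65549897 -0.03002783  0.02454389]
17.25
opening 0.43889028060947194 20.3083 [0.46249906 0.11177978 0.02145956]
F [ 0.85  0.23 -0.45] [0.66086489 0.0395931  0.03160166]
24.6167
```

View pics/t2c.png

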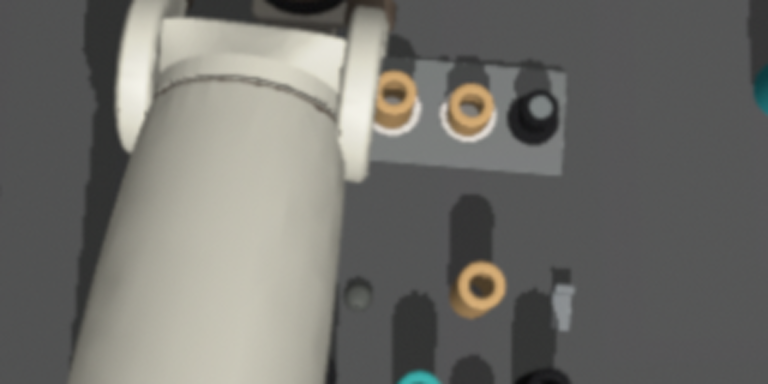

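View pics/s2c.png

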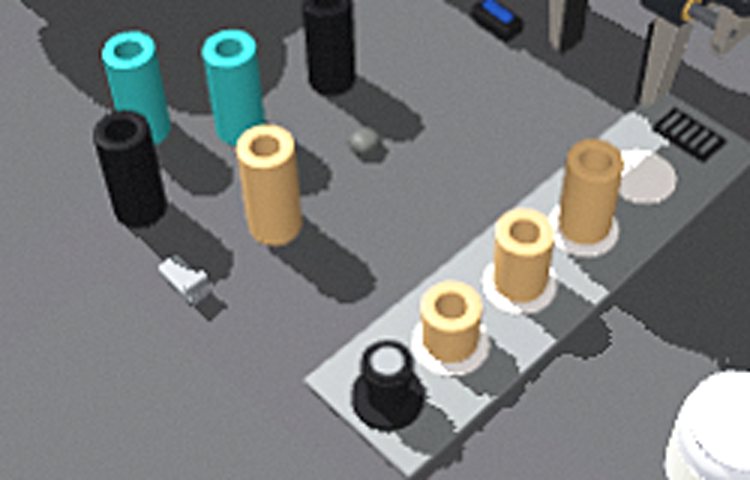

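Tubes 1, 2 and 3 stand on d, c and b. Of the remaining tall tubes (buff, top 300,219; black at 230,255 and 326,263; turquoise at 275,265 and 300,293), only the buff one fits; the crop above confirms it. It goes to seat a.

```bash
python3 - <<'E'
from mv import *
pick((.4815,-.1012),.045,zs=.22)
place("a",.045,off=(.001,0))
bot.goto([.42,.40,.25],ROT)
shot("top","t3");shot("scene","s3");print(bot.current_clock())
E
cat > ov.py <<'E'
import pickle,sys
from h import *
from mv import SEAT
from tri import face
n=sys.argv[1]
t=pickle.load(open(f"t{n}.pkl","rb"));s=pickle.load(open(f"s{n}.pkl","rb"))
def dr(c,x0,y0,w,h,f):
    im=cv2.resize(c["pixels"][y0:y0+h,x0:x0+w],None,fx=f,fy=f,interpolation=2)
    th=np.linspace(0,6.283,80)
    for k,H in zip("dcba",(.04,.056,.072,.088)):
      for z,r,col in((.01,.026,(0,0,255)),(.01+H,.02,(255,0,0)),(.01+H,.011,(255,0,0)),(.01,.02,(0,255,0))):
        p=proj(c,np.stack([SEAT[k][0]+r*np.cos(th),SEAT[k][1]+r*np.sin(th),0*th+z],1))
        q=((p-[x0,y0]+.5)*f).round().astype(int);cv2.polylines(im,[q.reshape(-1,1,2)],True,col,1)
    return im
cv2.imwrite(f"pics/ov{n}t.png",dr(t,175,105,150,60,5))
cv2.imwrite(f"pics/ov{n}s.png",dr(s,255,160,120,115,5))
E
python3 ov.py 3
```

```text
opening 0.42965962477876773 27.85 [ 0.48196739 -0.10136375  0.02643007]
F [-0.02  0.09 -0.53] [0.66616296 0.10917856 0.03661886]
32.4
33.9417
```

View pics/ov3t.png

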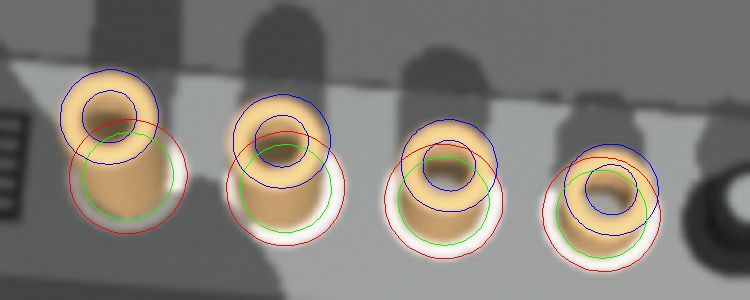

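View pics/ov3s.png

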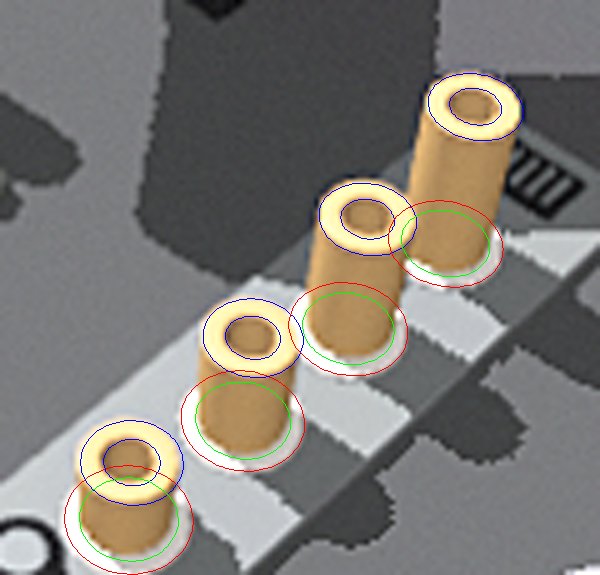

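```bash
python3 - <<'E'
from workcell import bot
bot.job_done(); print(bot.current_clock())
E
```

```text
the job is handed in; nothing more can be done
the job is handed in; nothing more can be done
```

All four tubes are standing on their seats in height order, and I handed the job in at about 34 s on the robot clock. The 40 mm tube is on seat d beside the inlet, the 56 mm on c, the 72 mm on b and the 88 mm on a, the seat farthest from the inlet.

**Final check:** the last top and scene pictures show all four upright and released, with the arm well clear. By eye, their outlines sit within about 2–3 mm of the seat centres.

**Disagreement:** my first measurement of tube 1 put it about 3 mm off its seat centre towards the robot, but that came from poor ellipse fits. Overlaying the expected outlines on the pictures suggested 1–2 mm. I left tube 1 where it was and placed the other three 1 mm further out from the robot to compensate.

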